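# Clear the tea tins off the cash box and hold its key turned

## Robot

A 7-joint arm with a two-finger parallel gripper is mounted at the origin on the work surface. World frame = base frame: x ahead of the robot, y to its left, z up, the work surface at z = 0. Lengths are in m, angles in rad, forces in N, time in s.
With the tool pointing down it reaches from about 0.4 to 0.75 m from the base axis. Payload 19.5 kg.
Tool frame: the origin (TCP) lies between the finger pads; the fingertips stand 14 mm ahead of it and the grasp point (between the pads) lies 5 mm behind it; z points along the fingers, y is the line along which they close (so a half turn about z gives the same grasp; the last joint's range is limited). The gripper opens to 85 mm and grips with 20 to 120 N. Pads are 22 mm wide; open, the fingers measure 114 mm over their backs; the gripper's body (76 mm by 85 mm) begins 54 mm behind the grasp point. The pads swing forward as they close: fully open they stand 13 mm farther back than shut.
Start: joints at [-1.23, 0.707, -0.028, 1.485, 0.022, 0.951, -0.075], TCP at [0.215, 0.533, 0.245] pointing down, gripper open.
Joint ranges: [-2.71, 2.71], [-0.32, 2.16], [-1.57, 1.52], [0, 2.45], [-1.46, 4.6], [0, 2.02], [-2.83, 2.83]. Speed limits (rad/s): [1.89, 1.89, 2.57, 2.57, 3.01, 3.01, 3.01].

## Interface

Orientations are given as a unit quaternion [x, y, z, w].
In Python, from plant import read_state, snapshot, sign_off gives the robot as it stands.
- The arm moves only by the tool jog_arm, never from a script. Its arguments are lists of equal length, an entry for each row: "rotation": the turn, a rotation vector about the tool's x, y, z in degrees, a list of three; "dp": the shift along the tool's x, y, z in mm, a list of three; "grip": the opening, from 0 (shut) to 1 (fully open). In form: {"rotation": [[wx, wy, wz], ...], "dp": [[x, y, z], ...], "grip": [grip, ...]}. A call has 1 to 12 rows; each row shifts and turns the commanded pose from where the row before left it, along the tool's axes as they then stand; what a row does not reach is not made up. A row lasts 1/12 s, in which the tool goes at most 41.7 mm and 7.16 degrees, less where a joint would pass 70% of its speed; a pose out of reach is approached as far as the arm can. A call is refused whole if a number of a shift passes 41.7 or a number of a turn 7.16, either way. A call with a gripper value outside its range is refused whole. The fingers move at their own pace and stop on an object; "force" is the grip in N (left out, the last holds). Time passes only in rows, so rows that do not move let the fingers close. It gives the time, the measured TCP pose, the force, the opening and the grip force at its end, in the units of the state.
- read_state(): the state, without advancing time (a new reading comes with each control period).
- snapshot(name): name is "scene" or "side" or "wrist"; returns a dict with "img" (384x512x3 uint8, red, green, blue), "fx", "fy", "cx", "cy" (pixels), "extrinsics" (4x4, takes a point from camera to world coordinates). Camera axes: x right, y up, looking along -z (the intrinsics and any distortion apply to the point x, -y, -z); pixel columns grow to the right and rows downward; lengths in m; the calibration is good to about 2 mm. A picture is of the moment at which its call begins. There is no depth.
- sign_off(): hands the job in; it is judged then, once.
The state is a dict: "clock": time; "joint_pos": joint angles; "dq": joint speeds; "effort": joint torques, N m; "eef_pos": TCP position; "orientation": TCP orientation; "contact_force": force on the tool from outside, world axes, zero at the start; "moment": the same for the moment, N m; "gripper_width": finger opening in m; "gripper_force": force on a finger pad.
Only numpy, scipy, OpenCV 4.12 (cv2) and the standard library are available. Lean on these libraries where they do the work, as an engineer would, in place of code of your own. Each camera call takes 0.05 s, during which the arm holds its last target. There are 200 camera calls.

## Task

The cash box is to be opened, so clear its lid first: stack the green and the cream tea tin squarely, edges in line, on the navy tin where it stands on the counter, in either order, to make one neat column of three. Then take the red-headed key out of the key block, push it fully home into the lock in the cash box lid, wiggling it past the sticky pins if it binds, turn it a quarter turn clockwise to its stop against the spring, and finish while still gripping the key and holding it turned, so that someone can lift the lid. Leave the other keys and everything else on the counter where they are.

Things in the scene. Friction and masses are not known exactly. Their poses are not given: they have to be found in the camera images.
- cashbox: grey steel cash box, 240 (own x, front to back) x 300 x 90 high, fixed; origin at the centre of its underside, front at own -x. Flat lid; steel handle folded flat in its middle (9 proud, own x -18 to 22, y -55 to 55). The lock is flush in the lid at own x -78, y 0. One tin stands over the lock, the other on the rear half of the lid, their long sides across the box.
- keyhole (a point): centre of the keyway's mouth in the flush brass cylinder (29 across), 90 high. Keyway along own x (at rest the box's x), 10.6 x 4.6, 30 deep, rim bevelled 1.6; it turns with the cylinder. Three sticky sprung pins at 8, 14, 20 depth: pushing the key in takes 5 to 20 N; if it sticks, rock it a few degrees about the vertical and push again. Fully home, the key's origin is at this point.
- lock (a joint): turn of the lock cylinder, rad: 0 at rest, grows clockwise seen from above to its stop at 1.57 (a quarter turn). Sprung: 0.06 N m at rest to 0.16 N m at the stop; springs back when the key is let go. The blade has about 10 degrees of play in the keyway, so turn the head past the quarter until the cylinder is at its stop.
- key_red: cash box key, red head, works either way round; blade 9 wide (own x), 3 thick (own y), 26 long, pointed; plastic head above it 9 thick (own y), 26 wide, 39 tall, its flat 18 x 9 foot the shoulder that stops the key. Origin: centre of the shoulder, between blade and head; z up. Stands upright, blade down, in a slot of the key block. 30 g. Grip the head's flat faces 25 above the shoulder, firmly (40 N).
- key_blue: key with a blue head, same shape as the red one; leave in the block
- key_yellow: key with a yellow head, same shape as the red one; leave in the block
- keyblock: oak key block, 180 (own x) x 50 x 34 high, does not move, with three slots at own x -60, 0 and 60; origin at the centre of its underside. Which key is in which slot changes; it stands left or right of the cash box.
- tin_navy: closed rectangular tea tin, 88 (own x) x 58 (own y) x 58 tall, 0.13 to 0.25 kg, flat underside and flat lid; origin at the centre of its underside, z up. Navy blue; stands on the counter left or right of the cash box: the foot of the column
- tin_green: closed rectangular tea tin, 88 (own x) x 58 (own y) x 58 tall, 0.13 to 0.25 kg, flat underside and flat lid; origin at the centre of its underside, z up. Sage green; stands on the cash box lid
- tin_cream: closed rectangular tea tin, 88 (own x) x 58 (own y) x 58 tall, 0.13 to 0.25 kg, flat underside and flat lid; origin at the centre of its underside, z up. Cream; stands on the cash box lid
- bottle: amber bottle with a red cap, 64 across, 190 tall (mm); origin at the centre of its underside; a bystander behind the task's things
- jar: glass jar with a wooden lid, 68 across, 100 tall (mm); origin at the centre of its underside; a bystander behind the task's things
- mug: white mug, 76 across, 85 tall, handle at +y (mm); origin at the centre of its underside; a bystander behind the task's things
- mill: dark wooden pepper mill, 56 across, 142 tall (mm); origin at the centre of its underside; a bystander behind the task's things

How it is judged:
On the way, in this order (a step that is already met when the one before it is completed fails the run):
1. the green and cream tins stand squarely on the navy tin, one upon the other, released ((((horizontal distance between tin_green and tin_navy below 0.01 m and angle between the x axis of tin_green and the x axis of tin_navy, either way round below 0.16 rad and z of tin_green in the frame of tin_navy between 0.052 and 0.064 m) and (horizontal distance between tin_cream and tin_green below 0.01 m and angle between the x axis of tin_cream and the x axis of tin_green, either way round below 0.16 rad and z of tin_cream in the frame of tin_green between 0.052 and 0.064 m)) or ((horizontal distance between tin_cream and tin_navy below 0.01 m and angle between the x axis of tin_cream and the x axis of tin_navy, either way round below 0.16 rad and z of tin_cream in the frame of tin_navy between 0.052 and 0.064 m) and (horizontal distance between tin_green and tin_cream below 0.01 m and angle between the x axis of tin_green and the x axis of tin_cream, either way round below 0.16 rad and z of tin_green in the frame of tin_cream between 0.052 and 0.064 m))) and distance of tin_navy from where it was at the start of the episode below 0.03 m and angle between tin_navy's own z axis and vertical below 0.06 rad and contact force between each of tin_green, tin_cream and the arm below 0.1 N and contact force between each of tin_green, tin_cream and the fingers below 0.1 N and linear speed of each of tin_green, tin_cream below 0.02 m/s), for 0.3 s.
2. the red key is fully home in the lock, not yet turned (horizontal distance between key_red and keyhole below 0.003 m and z of key_red in the frame of keyhole below 0.004 m and angle between key_red's own z axis and vertical below 0.12 rad and value of joint lock below 0.5 rad), for 0.05 s.
At the end, for the whole second after the job is handed in: Fingers grip the red key (over 2 N), its shoulder within 4 mm of the lock face and 3 mm of its axis, upright to 0.12 rad, lock past 1.38 rad; green and cream tins in one column on the navy tin, each within 10 mm and 0.16 rad of the one below, at rest, untouched; navy tin within 30 mm of its start (all of step 1 and horizontal distance between key_red and keyhole below 0.003 m and z of key_red in the frame of keyhole below 0.004 m and angle between key_red's own z axis and vertical below 0.12 rad and contact force between the fingers and key_red above 2 N and value of joint lock above 1.38 rad); the arm keeps its last pose, push and grip.
It fails at once if another key is taken or pushed out of place (distance of any of key_blue, key_yellow from where it was at the start of the episode above 0.015 m).
It fails at once if a bystander is shoved or knocked over (distance of any of bottle, jar, mug, mill from where it was at the start of the episode above 0.03 m or angle between any of bottle, jar, mug, mill's own z axis and vertical above 0.5 rad).
It also fails if it takes over 72 s, if anything falls off the work surface, if the arm or the gripper's body presses on something with over 40 N, if the wrist force passes 120 N, or if a joint passes its speed limit or range.

## Working session

There is one attempt and no reset: what is moved stays moved. The work goes in short steps, Python scripts to look and compute and a tool call to move; the robot and the scene stay as the last step left them, time stands still between calls to the robot, and variables do not carry over. Pictures are saved under pics/ and viewed, at most 10 in all, crops included, and the job is handed in when it is done.

Besides the shell and the picture viewer there is one more tool, called after "Emit:" as name(argument=value, ...) on one line, values as JSON. jog_arm: Moves the arm, as the interface text tells. Its arguments: {"type":"object","properties":{"rotation":{"type":"array","items":{"type":"array","items":{"type":"number"}}},"dp":{"type":"array","items":{"type":"array","items":{"type":"number"}}},"grip":{"type":"array","items":{"type":"number"}},"force":{"type":"number"}},"required":["rotation","dp","grip"]}

```bash
mkdir -p pics; ls; cat > h.py <<'E'
import numpy as np, cv2
from plant import read_state, snapshot, sign_off
def shot(n,f=None):
    s=snapshot(n)
    if f: cv2.imwrite('pics/'+f,s['img'][:,:,::-1])
    return s
def ray(s,u,v):
    E=np.array(s['extrinsics']); d=np.array([(u-s['cx'])/s['fx'],-(v-s['cy'])/s['fy'],-1.])
    return E[:3,3],E[:3,:3]@d
def onz(s,u,v,z):
    o,d=ray(s,u,v); return o+d*(z-o[2])/d[2]
def proj(s,p):
    E=np.array(s['extrinsics']); c=E[:3,:3].T@(np.array(p)-E[:3,3])
    return np.array([s['cx']+s['fx']*c[0]/-c[2], s['cy']+s['fy']*c[1]/c[2]])
E
python3 - <<'E'
from h import *
a=shot('scene','a.png');b=shot('side','b.png');c=shot('wrist','c.png')
cv2.imwrite('pics/ab.png',cv2.resize(np.hstack([a['img'],b['img']])[:,:,::-1],(800,300)))
for s in(a,b,c): print([x for x in s if x!='img'],s['fx'],s['cx'],s['cy'],np.round(s['extrinsics'],3).tolist())
print(read_state())
E
```

```text
pics
['fx', 'fy', 'cx', 'cy', 'extrinsics'] 452.9895515866092 246.45749512696722 188.20190104127707 [[0.75, -0.506, 0.426, 1.054], [0.662, 0.563, -0.495, -0.553], [0.011, 0.653, 0.757, 0.956], [0.0, 0.0, 0.0, 1.0]]
['fx', 'fy', 'cx', 'cy', 'extrinsics'] 377.30317698257954 258.4924171113046 191.99812465803058 [[-0.895, 0.301, -0.329, 0.275], [-0.445, -0.598, 0.666, 0.579], [0.004, 0.743, 0.669, 0.691], [0.0, 0.0, 0.0, 1.0]]
['fx', 'fy', 'cx', 'cy', 'extrinsics'] 314.17365152313243 254.73337173935153 191.52193816849746 [[0.373, -0.896, -0.24, 0.153], [0.928, 0.36, 0.097, 0.558], [-0.0, -0.259, 0.966, 0.375], [0.0, 0.0, 0.0, 1.0]]
{'clock': 0.15, 'joint_pos': array([-1.22970236,  0.70694483, -0.02761211,  1.48487881,  0.02200555,
        0.95089269, -0.07550754]), 'dq': array([ 1.95324384e-04, -8.01723765e-04, -7.91136495e-04, -1.83065503e-03,
        3.30276275e-05, -1.75325230e-04, -1.34974018e-03]), 'effort': array([ 1.02840168e-03, -8.83316016e+01,  1.23491965e+00, -2.36195129e+01,
        1.69920648e-02,  5.29838740e-03,  1.87384990e-05]), 'eef_pos': array([0.21470318, 0.53321525, 0.24494664]), 'orientation': array([ 1.90235479e-01,  9.81738404e-01, -4.05542330e-04, -6.38417699e-05]), 'contact_force': array([-0.27987923,  0.56436319,  0.11712403]), 'moment': array([-0.01993712, -0.044464  , -0.0276725 ]), 'gripper_force': 0.0, 'gripper_width': 0.0853854876239176}
```

View pics/a.png

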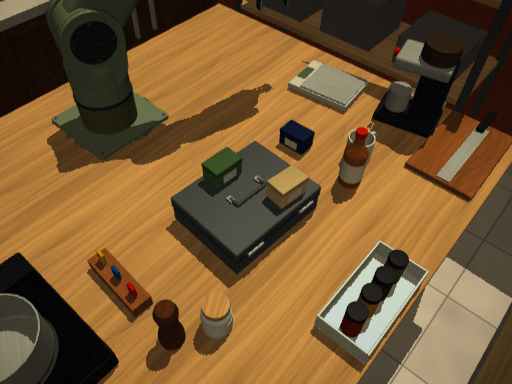

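View pics/b.png

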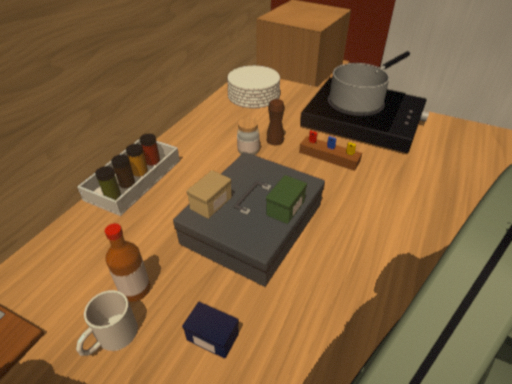

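The scene view shows navy (297,137), green on the robot-side lid half (222,168), cream (287,186), and the keyblock with yellow (100,257), blue (116,272) and red (131,289). The side view shows the same layout, with red at (313,137). Next I segment the top faces.

```bash
python3 - <<'E'
from h import *
a=shot('scene');b=shot('side')
def crop(s,u,v,r=30): return cv2.resize(s['img'][v-r:v+r,u-r:u+r,::-1],(260,260),interpolation=cv2.INTER_NEAREST)
r1=np.hstack([crop(a,297,137),crop(a,222,168),crop(a,287,186)])
r2=np.hstack([crop(b,211,329,35),crop(b,287,198),crop(b,210,194)])
cv2.imwrite('pics/d.png',np.vstack([r1,r2]))
ha=cv2.cvtColor(a['img'],cv2.COLOR_RGB2HSV);hb=cv2.cvtColor(b['img'],cv2.COLOR_RGB2HSV)
for h,pts in((ha,[(297,130),(297,145),(220,160),(225,178),(287,180),(292,197),(215,185)]),(hb,[(211,320),(205,340),(290,190),(290,210),(210,188),(210,205)])):
  for u,v in pts: print(u,v,h[v,u])
E
```

```text
297 130 [111 160  43]
297 145 [108 174  19]
220 160 [ 45 139  79]
225 178 [18 88 93]
287 180 [ 20 140 182]
292 197 [17 87 97]
215 185 [ 49 131  33]
211 320 [130  77  50]
205 340 [135  57  45]
290 190 [ 41 125  86]
290 210 [ 37 117  59]
210 188 [ 18 138 172]
210 205 [ 18 134 114]
```

View pics/d.png

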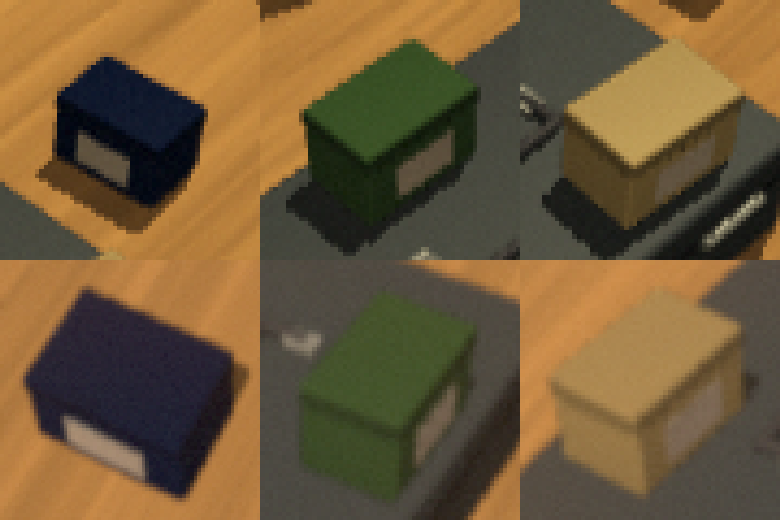

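The crop shows each tin's top face clearly. I'll read the corners from it and cast them onto the lid-height planes in both views.

```bash
python3 - <<'E'
from h import *
a=shot('scene');b=shot('side')
def rep(n,s,u,v,r,z,c):
    k=2*r/260
    P=np.array([onz(s,u-r+x*k-.5,v-r+y*k-.5,z) for x,y in c])
    e=[P[(i+1)%4]-P[i] for i in range(4)]; L=[np.linalg.norm(x) for x in e]
    i=0 if L[0]+L[2]>L[1]+L[3] else 1
    d=e[i]-e[i+2]
    print(n,'ctr',np.round(P.mean(0),4),'yaw',round(np.degrees(np.arctan2(d[1],d[0])),1),np.round(L,3))
rep('navy a',a,297,137,30,.058,[(107,57),(207,110),(155,155),(57,95)])
rep('navy b',b,211,329,35,.058,[(87,28),(233,92),(180,198),(25,120)])
rep('green a',a,222,168,30,.148,[(152,40),(220,92),(108,165),(42,115)])
rep('green b',b,287,198,30,.148,[(125,32),(215,65),(148,172),(40,130)])
rep('cream a',a,287,186,30,.148,[(152,38),(225,95),(112,170),(45,105)])
rep('cream b',b,210,194,30,.148,[(138,28),(222,70),(120,165),(32,120)])
for s,c in((a,{'y':(100,257),'b':(116,272),'r':(131,289)}),(b,{'r':(313,137),'b':(332,143),'y':(351,149)})):
    for k in c: print(k,onz(s,*c[k],.065).round(3))
E
```

```text
navy a ctr [0.5098 0.302  0.058 ] yaw -0.1 [0.084 0.059 0.085 0.054]
navy b ctr [0.5058 0.3039 0.058 ] yaw -179.3 [0.084 0.058 0.087 0.056]
green a ctr [0.4947 0.0011 0.148 ] yaw -94.4 [0.059 0.085 0.055 0.087]
green b ctr [0.4889 0.0055 0.148 ] yaw 87.6 [0.052 0.088 0.059 0.088]
cream a ctr [0.6525 0.0635 0.148 ] yaw -98.8 [0.058 0.086 0.058 0.081]
cream b ctr [0.6477 0.0673 0.148 ] yaw 84.2 [0.058 0.084 0.057 0.086]
y [ 0.441 -0.35   0.065]
b [ 0.499 -0.35   0.065]
r [ 0.557 -0.355  0.065]
r [ 0.546 -0.334  0.065]
b [ 0.486 -0.329  0.065]
y [ 0.429 -0.325  0.065]
```

Emit:
jog_arm(rotation=[[0,0,7.1],[0,0,7.1],[0,0,7.1],[0,0,7.1],[0,0,7.1],[0,0,7.1],[0,0,7.1],[0,0,7.1],[0,0,7.1],[0,0,7.1]], dp=[[0,0,0],[0,0,0],[0,0,0],[0,0,0],[0,0,0],[0,0,0],[0,0,0],[0,0,0],[0,0,0],[0,0,0]], grip=[1,1,1,1,1,1,1,1,1,1])

```text
clock: 1.18
eef_pos: [0.2147, 0.5334, 0.2453]
orientation: [0.727, 0.687, -0.0, -0.0]
contact_force: [-0.2, 0.2, 0.4]
gripper_width: 0.0854
gripper_force: 0.0
```

Emit:
jog_arm(rotation=[[0,0,0],[0,0,0],[0,0,0],[0,0,0],[0,0,0],[0,0,0],[0,0,0],[0,0,0],[0,0,0],[0,0,0]], dp=[[-25.6,15.5,0],[-25.6,15.5,0],[-25.6,15.5,0],[-25.6,15.5,0],[-25.6,15.5,0],[-25.6,15.5,0],[-25.6,15.5,0],[-25.6,15.5,0],[-25.6,15.5,0],[-25.6,15.5,0]], grip=[1,1,1,1,1,1,1,1,1,1])

```text
clock: 2.02
eef_pos: [0.3569, 0.2685, 0.2454]
orientation: [0.725, 0.689, 0.0, 0.0]
contact_force: [0.3, 0.4, -0.8]
gripper_width: 0.0857
gripper_force: 0.0
```

Emit:
jog_arm(rotation=[[0,0,0],[0,0,0],[0,0,0],[0,0,0],[0,0,0],[0,0,0],[0,0,0],[0,0,0],[0,0,0],[0,0,0],[0,0,0]], dp=[[-25.6,15.5,0],[-25.6,15.5,0],[-25.6,15.5,0],[-25.6,15.5,0],[-25.6,15.5,0],[-25.6,15.5,0],[-25.6,15.5,0],[-25.6,15.5,0],[-25.6,15.5,0],[-25.6,15.5,0],[0,0,0]], grip=[1,1,1,1,1,1,1,1,1,1,1])

```text
clock: 2.93
eef_pos: [0.4998, 0.0009, 0.2453]
orientation: [0.727, 0.687, -0.0, 0.001]
contact_force: [0.3, 0.1, 0.4]
gripper_width: 0.0855
gripper_force: 0.0
```

```bash
cat >> h.py <<'E'
def yaw():
    x,y,z,w=read_state()['orientation']
    Y=np.array([2*(x*y-z*w),1-2*(x*x+z*z)]); return np.degrees(np.arctan2(Y[1],Y[0]))
def go(x,y,z,closing):
    s=read_state();p=s['eef_pos'];f=yaw();t=(f-closing+90)%180-90
    n=np.radians(f-t);d=np.array([x,y])-p[:2]
    Y=np.array([np.cos(n),np.sin(n)]);X=np.array([-Y[1],Y[0]])
    print('turn %.1f'%t,'dp %.1f %.1f %.1f'%(d@X*1e3,d@Y*1e3,(p[2]-z)*1e3),'pos',p.round(4),'yaw %.1f'%f,'q',np.round(s['orientation'],4),'clk',round(s['clock'],2))
def quad(s,mask,z):
    n,l,st,_=cv2.connectedComponentsWithStats(mask.astype(np.uint8))
    i=1+st[1:,4].argmax(); m=(l==i).astype(np.uint8)
    c=max(cv2.findContours(m,0,cv2.CHAIN_APPROX_NONE)[0],key=len)
    P=np.array([onz(s,*q[0],z)[:2]*1e3 for q in c],np.float32)
    (cx,cy),(w,h),an=cv2.minAreaRect(P)
    if h>w: w,h,an=h,w,an+90
    return st[i].tolist(),'ctr %.1f %.1f size %.1f %.1f long-axis %.1f'%(cx,cy,w,h,(an+90)%180-90)
E
python3 - <<'E'
from h import *
w=shot('wrist','w1.png');go(.492,.003,.245,-3.5)
E
```

```text
turn 0.3 dp -1.0 -6.7 0.1 pos [0.4988 0.0036 0.2451] yaw -3.2 q [ 7.263e-01  6.874e-01 -3.000e-04  4.000e-04] clk 2.98
```

View pics/w1.png

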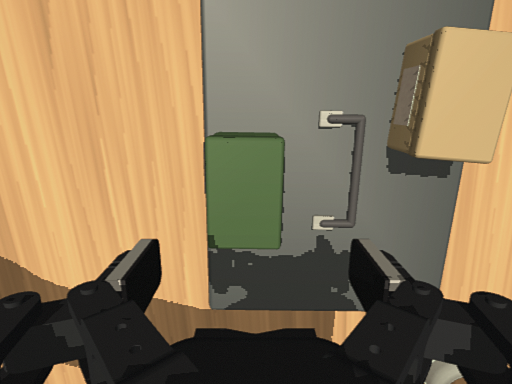

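The wrist view shows the green top at u205–284, v137–248, the handle at (345,170) and cream at upper right (455,95). I'll measure with masks.

```bash
python3 - <<'E'
from h import *
w=shot('wrist');h=cv2.cvtColor(w['img'],cv2.COLOR_RGB2HSV).astype(int)
for u,v in((245,190),(245,135),(460,100),(410,95)):print(h[v,u])
print(np.round(w['extrinsics'],3).tolist())
H,S,V=h[...,0],h[...,1],h[...,2]
print(quad(w,(H>35)&(H<75)&(S>90)&(V>V[190,245]-14),.148))
print(quad(w,(abs(H-H[100,460])<5)&(V>V[100,460]-14)&(S<S[100,460]+20)&(np.arange(512)>380),.148))
for u,v in((205,135),(284,137),(282,248),(206,245)):print(onz(w,u,v,.148).round(4))
# fingertip check and lid edge: left edge u at rows
for u,v in((202,10),(210,305)):print(onz(w,u,v,.09).round(4))
print(proj(w,read_state()['eef_pos']))
E
```

```text
[ 46  97 113]
[ 40  44 105]
[ 19 106 212]
[ 16  59 108]
[[0.999, 0.052, 0.015, 0.502], [-0.054, 0.964, 0.26, 0.069], [-0.001, -0.26, 0.966, 0.375], [0.0, 0.0, 0.0, 1.0]]
([208, 141, 76, 110, 7853], 'ctr 491.2 3.4 size 85.2 54.8 long-axis 86.0')
([420, 0, 92, 165, 9622], 'ctr 652.9 75.2 size 105.6 53.8 long-axis 82.1')
[0.4653 0.052  0.148 ]
[0.5215 0.0475 0.148 ]
[ 0.5173 -0.0387  0.148 ]
[ 0.4579 -0.0329  0.148 ]
[0.463  0.1476 0.09  ]
[ 0.4444 -0.1267  0.09  ]
[254.52056003 253.82217979]
```

Emit:
jog_arm(rotation=[[0,0,0.8],[0,0,0],[0,0,0],[0,0,0],[0,0,0],[0,0,0],[0,0,0],[0,0,0],[0,0,0]], dp=[[0,-8,0],[0,0,0],[0,0,20],[0,0,20],[0,0,20],[0,0,20],[0,0,20],[0,0,20],[0,0,0]], grip=[1,1,1,1,1,1,1,1,1])

```text
clock: 3.78
eef_pos: [0.4891, 0.0074, 0.1228]
orientation: [0.729, 0.684, -0.001, -0.001]
contact_force: [0.3, -0.7, -0.4]
gripper_width: 0.0855
gripper_force: 0.0
```

Emit:
jog_arm(rotation=[[0,0,0],[0,0,0],[0,0,0],[0,0,0],[0,0,0],[0,0,0],[0,0,0],[0,0,0]], dp=[[0,0,0],[0,0,0],[0,0,0],[0,0,0],[0,0,0],[0,0,0],[0,0,0],[0,0,0]], grip=[0.5,0.4,0.4,0.4,0.4,0.4,0.4,0.4], force=30)

```text
clock: 4.45
eef_pos: [0.4907, 0.0069, 0.1266]
orientation: [0.73, 0.684, 0.001, 0.001]
contact_force: [-0.9, 1.4, 9.8]
gripper_width: 0.0576
gripper_force: 33.4
```

```bash
python3 - <<'E'
from h import *
go(.508,.303,.25,90);s=read_state();print(s['joint_pos'].round(2),s['gripper_width'])
E
```

```text
turn 86.3 dp 17.3 -296.1 -123.4 pos [0.4907 0.0069 0.1266] yaw -3.7 q [7.296e-01 6.839e-01 8.000e-04 5.000e-04] clk 4.45
[-0.16  0.79  0.14  1.93 -0.24  0.44  0.09] 0.05761817941697447
```

Emit:
jog_arm(rotation=[[0,0,0],[0,0,0],[0,0,0],[0,0,0],[0,0,0],[0,0,0]], dp=[[0,0,-15],[0,0,-25],[0,0,-25],[0,0,-25],[0,0,-25],[0,0,-10]], grip=[0.4,0.4,0.4,0.4,0.4,0.4])

```text
clock: 4.95
eef_pos: [0.4907, 0.0066, 0.254]
orientation: [0.73, 0.684, 0.002, 0.001]
contact_force: [0.1, -0.4, -1.5]
gripper_width: 0.0579
gripper_force: 33.3
```

Emit:
jog_arm(rotation=[[0,0,-7.1],[0,0,-7.1],[0,0,-7.1],[0,0,-7.1],[0,0,-7.1],[0,0,-7.1],[0,0,-7.1],[0,0,-7.1],[0,0,-7.1],[0,0,-7.1],[0,0,-7.1],[0,0,-7.1]], dp=[[0,0,0],[0,0,0],[0,0,0],[0,0,0],[0,0,0],[0,0,0],[0,0,0],[0,0,0],[0,0,0],[0,0,0],[0,0,0],[0,0,0]], grip=[0.4,0.4,0.4,0.4,0.4,0.4,0.4,0.4,0.4,0.4,0.4,0.4])

```text
clock: 5.95
eef_pos: [0.4901, 0.0065, 0.2512]
orientation: [0.071, 0.997, -0.0, 0.001]
contact_force: [0.4, -0.0, -1.5]
gripper_width: 0.0579
gripper_force: 33.1
```

Emit:
jog_arm(rotation=[[0,0,-7.0],[0,0,-1.5],[0,0,0],[0,0,0],[0,0,0],[0,0,0],[0,0,0],[0,0,0],[0,0,0],[0,0,0],[0,0,0],[0,0,0]], dp=[[0,0,0],[0,0,0],[-11,30,0],[-11,30,0],[-11,30,0],[-11,30,0],[-11,30,0],[-11,30,0],[-11,30,0],[-11,30,0],[-11,30,0],[-11,26,0]], grip=[0.4,0.4,0.4,0.4,0.4,0.4,0.4,0.4,0.4,0.4,0.4,0.4])

```text
clock: 6.95
eef_pos: [0.6002, 0.3047, 0.2509]
orientation: [0.001, 1.0, 0.0, 0.0]
contact_force: [0.3, 0.1, -1.5]
gripper_width: 0.0574
gripper_force: 33.2
```

```bash
python3 - <<'E'
from h import *
w=shot('wrist','w2.png');go(.508,.303,.25,90);print(proj(w,[.508,.303,.058]))
E
```

```text
turn 0.1 dp 92.3 -6.6 0.1 pos [0.6003 0.3096 0.2501] yaw 90.1 q [-5.0e-04  1.0e+00  1.3e-03 -2.0e-04] clk 7.0
[252.34130076  79.42158023]
```

View pics/w2.png

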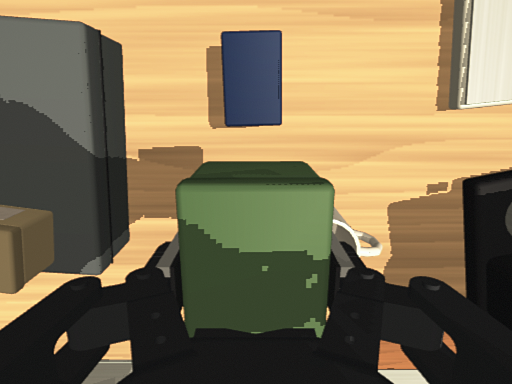

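The wrist view shows the navy top at u222–282, v30–126, and the held green tin's far top edge at v≈180, u178–334. Now to measure both.

```bash
python3 - <<'E'
from h import *
w=shot('wrist');h=cv2.cvtColor(w['img'],cv2.COLOR_RGB2HSV).astype(int)
H,S,V=h[...,0],h[...,1],h[...,2];print(h[80,250])
m=(abs(H-H[80,250])<12)&(S>80)&(np.arange(384)[:,None]<150)&(np.arange(512)>190)&(np.arange(512)<310)
print(quad(w,m,.058))
zt=read_state()['eef_pos'][2]+.148-.1266
for u,v in((178,183),(334,181),(255,181)):print(onz(w,u,v,zt).round(4))
for u,v in((222,32),(282,31),(281,125),(226,126)):print(onz(w,u,v,.058).round(4))
go(.508,.303,.25,90)
E
```

```text
[112 103  97]
([217, 31, 59, 95, 5415], 'ctr 508.3 302.3 size 86.1 55.2 long-axis 1.1')
[0.5601 0.2824 0.2711]
[0.5594 0.3377 0.2711]
[0.5594 0.3097 0.2711]
[0.4663 0.2797 0.058 ]
[0.4653 0.3357 0.058 ]
[0.5512 0.3368 0.058 ]
[0.5523 0.2815 0.058 ]
turn 0.0 dp 91.7 -4.0 -0.3 pos [0.5997 0.307  0.2497] yaw 90.0 q [-3.e-04  1.e+00  7.e-04 -4.e-04] clk 7.05
```

Emit:
jog_arm(rotation=[[0,0,0],[0,0,0],[0,0,0],[0,0,0]], dp=[[0,0,0],[0,0,0],[0,0,0],[0,0,0]], grip=[0.4,0.4,0.4,0.4])

```text
clock: 7.38
eef_pos: [0.6005, 0.3017, 0.2508]
orientation: [0.001, 1.0, -0.0, 0.0]
contact_force: [0.4, -0.3, -0.7]
gripper_width: 0.0575
gripper_force: 33.3
```

```bash
cat >m.py <<'E'
from h import *
def navy():
    w=shot('wrist');h=cv2.cvtColor(w['img'],cv2.COLOR_RGB2HSV).astype(int)
    H,S,V=h[...,0],h[...,1],h[...,2]
    b=(abs(H-112)<12)&(S>80)&(np.arange(384)[:,None]<150)&(np.arange(512)>190)&(np.arange(512)<310)
    print(quad(w,b&(V>70),.058))
    g=(H>35)&(H<75)&(S>90)&(np.arange(512)>150)&(np.arange(512)<360)
    zt=read_state()['eef_pos'][2]+.148-.1266
    r=np.where(g[:,255])[0]; print('green col',r[0],V[r[0]:r[0]+30:2,255]); 
    for v in(190,200,210):
        c=np.where(g[v])[0];print(v,c.min(),c.max(),onz(w,(c.min()+c.max())/2,v,zt).round(4))
    print([onz(w,255,v,zt)[0].round(4) for v in(178,181,184)])
    go(.508,.303,.25,90)
if __name__=='__main__': navy(); navy()
E
python3 m.py
```

```text
([226, 31, 59, 94, 5219], 'ctr 507.9 303.0 size 84.7 54.9 long-axis 1.3')
green col 162 [ 61  63  65  66  59  61  60  70  50  57  63  92 114 118 126]
190 176 333 [0.5628 0.3018 0.2721]
200 177 333 [0.5665 0.302  0.2721]
210 177 332 [0.5703 0.3018 0.2721]
[np.float64(0.5584), np.float64(0.5595), np.float64(0.5606)]
turn -0.1 dp 92.5 1.2 0.7 pos [0.6005 0.3018 0.2507] yaw 89.9 q [ 9.e-04  1.e+00 -1.e-04  2.e-04] clk 7.43
([226, 31, 58, 94, 5192], 'ctr 507.9 302.6 size 84.7 54.1 long-axis 1.3')
green col 162 [ 60  63  64  67  60  60  61  70  50  56  64  90 114 117 128]
190 176 333 [0.5628 0.3019 0.272 ]
200 177 332 [0.5665 0.3019 0.272 ]
210 177 332 [0.5703 0.3019 0.272 ]
[np.float64(0.5584), np.float64(0.5595), np.float64(0.5606)]
turn -0.1 dp 92.5 1.1 0.6 pos [0.6005 0.3019 0.2506] yaw 89.9 q [ 8.e-04  1.e+00 -1.e-04  2.e-04] clk 7.48
```

```bash
python3 - <<'E'
from h import *
a=shot('scene');b=shot('side')
print(onz(a,362,131,.19).round(3) ,onz(a,350,178,0.0).round(3),onz(b,114,230,.19).round(3),'mug',onz(b,110,300,.085).round(3))
E
```

```text
[0.713 0.285 0.19 ] [0.71  0.298 0.   ] [0.705 0.287 0.19 ] mug [0.683 0.36  0.085]
```

Emit:
jog_arm(rotation=[[0,0,-1.3],[0,0,0],[0,0,0],[0,0,0],[0,0,0],[0,0,0],[0,0,0]], dp=[[16,1,0],[20,0,0],[20,0,0],[20,0,0],[20,0,0],[0,0,0],[0,0,0]], grip=[0.4,0.4,0.4,0.4,0.4,0.4,0.4])

```text
clock: 8.17
eef_pos: [0.5041, 0.3018, 0.2509]
orientation: [-0.011, 1.0, 0.0, 0.0]
contact_force: [1.0, 0.3, -0.1]
gripper_width: 0.0574
gripper_force: 33.3
```

Emit:
jog_arm(rotation=[[0,0,0],[0,0,0],[0,0,0],[0,0,0],[0,0,0],[0,0,0],[0,0,0],[0,0,0],[0,0,0],[0,0,0],[0,0,0]], dp=[[0,1,0],[0,0,25],[0,0,25],[0,0,25],[0,0,25],[0,0,20],[0,0,10],[0,0,10],[0,0,8],[0,0,4],[0,0,0]], grip=[0.4,0.4,0.4,0.4,0.4,0.4,0.4,0.4,0.4,0.4,0.4])

```text
clock: 9.08
eef_pos: [0.5044, 0.3027, 0.098]
orientation: [-0.011, 1.0, -0.0, -0.0]
contact_force: [0.4, -0.3, -1.8]
gripper_width: 0.058
gripper_force: 33.2
```

Emit:
jog_arm(rotation=[[0,0,0],[0,0,0]], dp=[[0,0,0],[0,0,0]], grip=[0.4,0.4])

```text
clock: 9.25
eef_pos: [0.5046, 0.3029, 0.099]
orientation: [-0.011, 1.0, 0.0, 0.0]
contact_force: [0.4, 0.4, -1.7]
gripper_width: 0.0578
gripper_force: 33.2
```

Emit:
jog_arm(rotation=[[0,0,0],[0,0,0],[0,0,0],[0,0,0]], dp=[[0,0,2],[0,0,1],[0,0,1],[0,0,0]], grip=[0.4,0.4,0.4,0.4])

```text
clock: 9.58
eef_pos: [0.5045, 0.3028, 0.0947]
orientation: [-0.011, 1.0, 0.0, 0.0]
contact_force: [-0.6, -0.7, 5.5]
gripper_width: 0.0577
gripper_force: 34.1
```

Emit:
jog_arm(rotation=[[0,0,0],[0,0,0],[0,0,0],[0,0,0],[0,0,0],[0,0,0],[0,0,0],[0,0,0],[0,0,0],[0,0,0],[0,0,0],[0,0,0]], dp=[[0,0,0],[0,0,0],[0,0,0],[0,0,0],[0,0,-10],[0,0,-20],[0,0,-25],[0,0,-25],[0,0,-25],[0,0,-25],[0,0,-20],[0,0,0]], grip=[0.72,0.8,0.9,1,1,1,1,1,1,1,1,1])

```text
clock: 10.58
eef_pos: [0.5052, 0.3034, 0.2488]
orientation: [-0.011, 1.0, 0.002, 0.002]
contact_force: [0.4, -0.7, 0.6]
gripper_width: 0.0852
gripper_force: 0.0
```

Emit:
jog_arm(rotation=[[0,0,0],[0,0,0],[0,0,0],[0,0,0],[0,0,0],[0,0,0]], dp=[[-25,0,0],[-25,0,0],[-25,0,0],[-21,0,0],[0,0,0],[0,0,0]], grip=[1,1,1,1,1,1])

```text
clock: 11.08
eef_pos: [0.6005, 0.3046, 0.2437]
orientation: [-0.011, 1.0, -0.0, -0.0]
contact_force: [0.2, 0.4, -0.1]
gripper_width: 0.0857
gripper_force: 0.0
```

```bash
python3 - <<'E'
from h import *
w=shot('wrist','w3.png');h=cv2.cvtColor(w['img'],cv2.COLOR_RGB2HSV).astype(int)
H,S,V=h[...,0],h[...,1],h[...,2]
u,v=map(int,proj(w,[.508,.303,.116]));print(u,v,h[v,u])
print(quad(w,(abs(H-H[v,u])<12)&(S>60)&(V>V[v,u]-16),.116))
go(.65,.0654,.25,-5.5)
E
```

```text
254 72 [ 45  88 119]
([220, 11, 73, 117, 8139], 'ctr 507.7 303.5 size 83.7 54.1 long-axis 1.3')
turn -83.2 dp 233.6 -72.9 -5.9 pos [0.5998 0.3049 0.2441] yaw 91.3 q [-1.110e-02  9.999e-01 -0.000e+00 -4.000e-04] clk 11.13
```

View pics/w3.png

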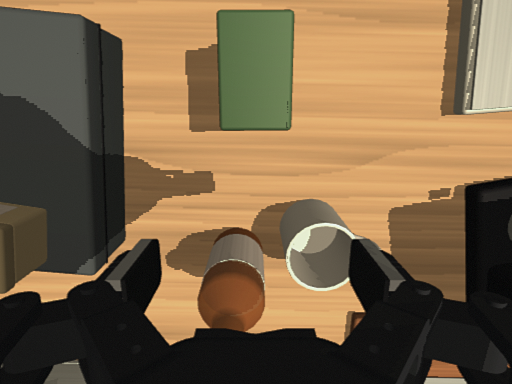

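The wrist view shows the green tin squarely on the navy, top at u218–293, v10–130, within 1 mm by measurement. Next is cream.

Emit:
jog_arm(rotation=[[0,0,7],[0,0,7],[0,0,7],[0,0,7],[0,0,7],[0,0,7],[0,0,7],[0,0,7],[0,0,7],[0,0,7],[0,0,7],[0,0,7]], dp=[[0,0,0],[0,0,0],[0,0,0],[0,0,0],[0,0,0],[0,0,0],[0,0,0],[0,0,0],[0,0,0],[0,0,0],[0,0,0],[0,0,0]], grip=[1,1,1,1,1,1,1,1,1,1,1,1])

```text
clock: 12.13
eef_pos: [0.5995, 0.3051, 0.2448]
orientation: [0.663, 0.749, 0.0, -0.0]
contact_force: [-0.5, 1.5, 0.4]
gripper_width: 0.0855
gripper_force: 0.0
```

Emit:
jog_arm(rotation=[[0,0,7],[0,0,7],[0,0,0],[0,0,0],[0,0,0],[0,0,0],[0,0,0],[0,0,0],[0,0,0],[0,0,0],[0,0,0],[0,0,0]], dp=[[0,0,0],[0,0,0],[-24,8,0],[-24,8,0],[-24,8,0],[-24,8,0],[-24,8,0],[-24,8,0],[-24,8,0],[-24,8,0],[-24,8,0],[-16,6,0]], grip=[1,1,1,1,1,1,1,1,1,1,1,1])

```text
clock: 13.13
eef_pos: [0.6502, 0.0631, 0.245]
orientation: [0.748, 0.664, -0.0, 0.0]
contact_force: [0.1, -0.3, -0.6]
gripper_width: 0.0853
gripper_force: 0.0
```

Emit:
jog_arm(rotation=[[0,0,0],[0,0,0],[0,0,0],[0,0,0]], dp=[[0,0,0],[0,0,0],[0,0,0],[0,0,0]], grip=[1,1,1,1])

```text
clock: 13.47
eef_pos: [0.6502, 0.0667, 0.2445]
orientation: [0.747, 0.665, 0.0, -0.0]
contact_force: [0.6, 0.4, -0.3]
gripper_width: 0.0853
gripper_force: 0.0
```

```bash
python3 - <<'E'
from h import *
w=shot('wrist','w4.png');h=cv2.cvtColor(w['img'],cv2.COLOR_RGB2HSV).astype(int)
H,S,V=h[...,0],h[...,1],h[...,2]
u,v=map(int,proj(w,[.65,.0654,.148]));print(u,v,h[v,u])
print(quad(w,(abs(H-H[v,u])<6)&(S<S[v,u]+25)&(S>S[v,u]-25)&(V>V[v,u]-20),.148))
go(.65,.0654,.125,-7)
E
```

```text
255 199 [ 19 104 209]
([324, 0, 88, 269, 13147], 'ctr 734.3 93.4 size 198.4 57.3 long-axis -87.8')
turn 0.3 dp -1.1 -0.1 119.4 pos [0.6503 0.0665 0.2444] yaw -6.7 q [ 7.470e-01  6.648e-01  1.000e-04 -2.000e-04] clk 13.52
```

```bash
python3 - <<'E'
from h import *
w=shot('wrist');h=cv2.cvtColor(w['img'],cv2.COLOR_RGB2HSV).astype(int)
H,S,V=h[...,0],h[...,1],h[...,2]
C=np.arange(512);R=np.arange(384)[:,None]
m=(abs(H-19)<6)&(S<129)&(S>75)&(V>185)&(C>200)&(C<312)&(R>120)&(R<275)
print(quad(w,m,.148))
go(.65,.0654,.125,-7)
E
```

```text
([221, 143, 76, 111, 7965], 'ctr 651.3 64.6 size 85.5 54.5 long-axis 81.9')
turn 0.3 dp -0.9 -0.2 119.4 pos [0.6503 0.0663 0.2444] yaw -6.7 q [ 7.470e-01  6.648e-01  1.000e-04 -1.000e-04] clk 13.57
```

Emit:
jog_arm(rotation=[[0,0,1.4],[0,0,0],[0,0,0],[0,0,0],[0,0,0],[0,0,0],[0,0,0],[0,0,0],[0,0,0]], dp=[[-2,1,0],[0,0,20],[0,0,25],[0,0,25],[0,0,20],[0,0,15],[0,0,10],[0,0,4],[0,0,0]], grip=[1,1,1,1,1,1,1,1,1])

```text
clock: 14.32
eef_pos: [0.6512, 0.0632, 0.1249]
orientation: [0.756, 0.655, -0.0, -0.0]
contact_force: [-0.4, 0.3, 0.5]
gripper_width: 0.0853
gripper_force: 0.0
```

Emit:
jog_arm(rotation=[[0,0,0],[0,0,0],[0,0,0],[0,0,0],[0,0,0],[0,0,0],[0,0,0]], dp=[[0,0,0],[0,0,0],[0,0,0],[0,0,0],[0,0,0],[0,0,0],[0,0,0]], grip=[0.5,0.4,0.4,0.4,0.4,0.4,0.4])

```text
clock: 14.9
eef_pos: [0.6518, 0.0632, 0.1264]
orientation: [0.756, 0.655, 0.001, 0.0]
contact_force: [-1.0, -0.3, 7.7]
gripper_width: 0.0576
gripper_force: 33.2
```

Emit:
jog_arm(rotation=[[0,0,0],[0,0,0],[0,0,0],[0,0,0],[0,0,0],[0,0,0],[0,0,0],[0,0,0],[0,0,-7],[0,0,-7],[0,0,-7],[0,0,-7]], dp=[[0,0,-15],[0,0,-25],[0,0,-25],[0,0,-25],[0,0,-25],[0,0,-25],[0,0,-25],[0,0,-10],[0,0,0],[0,0,0],[0,0,0],[0,0,0]], grip=[0.4,0.4,0.4,0.4,0.4,0.4,0.4,0.4,0.4,0.4,0.4,0.4])

```text
clock: 15.9
eef_pos: [0.6512, 0.0632, 0.3006]
orientation: [0.572, 0.82, -0.0, 0.0]
contact_force: [0.8, -0.2, -2.1]
gripper_width: 0.0577
gripper_force: 33.2
```

Emit:
jog_arm(rotation=[[0,0,-7],[0,0,-7],[0,0,-7],[0,0,-7],[0,0,-7],[0,0,-7],[0,0,-7],[0,0,-7],[0,0,-7],[0,0,-7],[0,0,-1.4]], dp=[[0,0,0],[0,0,0],[0,0,0],[0,0,0],[0,0,0],[0,0,0],[0,0,0],[0,0,0],[0,0,0],[0,0,0],[0,0,0]], grip=[0.4,0.4,0.4,0.4,0.4,0.4,0.4,0.4,0.4,0.4,0.4])

```text
clock: 16.82
eef_pos: [0.6513, 0.063, 0.3005]
orientation: [-0.014, 1.0, -0.0, 0.0]
contact_force: [0.7, 0.6, -1.7]
gripper_width: 0.0578
gripper_force: 33.2
```

Emit:
jog_arm(rotation=[[0,0,0],[0,0,0],[0,0,0],[0,0,0],[0,0,0],[0,0,0],[0,0,0],[0,0,0],[0,0,0],[0,0,0],[0,0,0],[0,0,0]], dp=[[4,24,0],[4,24,0],[4,24,0],[4,24,0],[4,24,0],[4,24,0],[4,24,0],[4,24,0],[4,24,0],[4,15,0],[3,7,0],[0,0,0]], grip=[0.4,0.4,0.4,0.4,0.4,0.4,0.4,0.4,0.4,0.4,0.4,0.4])

```text
clock: 17.82
eef_pos: [0.6024, 0.3013, 0.3002]
orientation: [-0.011, 1.0, 0.0, -0.0]
contact_force: [0.6, -0.3, -1.7]
gripper_width: 0.0576
gripper_force: 33.3
```

Emit:
jog_arm(rotation=[[0,0,0],[0,0,0],[0,0,0],[0,0,0]], dp=[[0,0,0],[0,0,0],[0,0,0],[0,0,0]], grip=[0.4,0.4,0.4,0.4])

```text
clock: 18.15
eef_pos: [0.6035, 0.2992, 0.3004]
orientation: [-0.01, 1.0, -0.0, 0.0]
contact_force: [-0.3, 0.2, -1.9]
gripper_width: 0.0578
gripper_force: 33.3
```

```bash
python3 - <<'E'
from h import *
w=shot('wrist','w5.png');h=cv2.cvtColor(w['img'],cv2.COLOR_RGB2HSV).astype(int)
H,S,V=h[...,0],h[...,1],h[...,2]
u,v=map(int,proj(w,[.508,.303,.116]));print(u,v,h[v,u])
print(quad(w,(abs(H-H[v,u])<12)&(S>60)&(V>V[v,u]-16),.116))
zt=read_state()['eef_pos'][2]+.148-.1264
print(h[150:212:2,255].tolist())
for v in(178,181,184,187):print(v,onz(w,255,v,zt).round(4))
c=np.where((H[210]>14)&(H[210]<24)&(V[210]>170)&(S[210]<140))[0];print(c.min(),c.max())
go(.504,.303,.25,91.3)
E
```

```text
260 75 [ 45  87 129]
([232, 26, 60, 95, 5376], 'ctr 507.7 303.6 size 83.2 53.7 long-axis 1.3')
[[16, 129, 227], [18, 108, 106], [19, 104, 103], [20, 106, 106], [20, 104, 108], [20, 104, 96], [19, 107, 98], [19, 108, 111], [20, 105, 80], [19, 101, 93], [20, 104, 127], [19, 106, 176], [19, 105, 191], [19, 105, 201], [19, 104, 219], [19, 101, 223], [19, 102, 223], [19, 102, 223], [19, 101, 223], [19, 102, 223], [19, 101, 223], [19, 101, 223], [19, 101, 223], [19, 102, 223], [19, 101, 223], [19, 101, 223], [20, 100, 222], [19, 101, 222], [19, 101, 222], [20, 100, 222], [19, 101, 223]]
178 [0.5614 0.2986 0.322 ]
181 [0.5625 0.2986 0.322 ]
184 [0.5636 0.2986 0.322 ]
187 [0.5647 0.2986 0.322 ]
145 375
turn -0.1 dp 99.3 5.8 50.4 pos [0.6034 0.2994 0.3004] yaw 91.2 q [-1.050e-02  9.999e-01 -1.000e-04  1.000e-04] clk 18.2
```

View pics/w5.png

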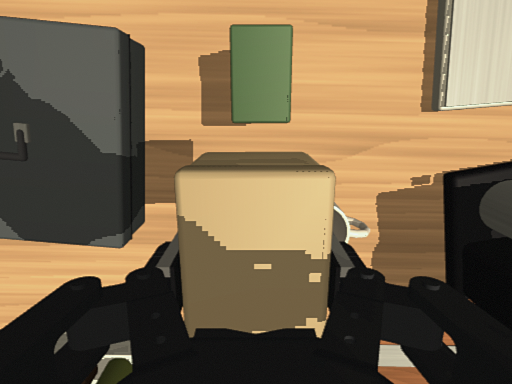

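The wrist view shows the green top at u231–292, v25–123, and the held cream tin's edge at v≈172, centred at u255. So cream must move 95 mm in tool x and 7 mm in tool y.

Emit:
jog_arm(rotation=[[0,0,0],[0,0,0],[0,0,0],[0,0,0],[0,0,0],[0,0,0],[0,0,0],[0,0,0],[0,0,0]], dp=[[15,1,0],[20,2,0],[20,2,0],[20,2,0],[15,0,0],[5,0,0],[0,0,0],[0,0,0],[0,0,0]], grip=[0.4,0.4,0.4,0.4,0.4,0.4,0.4,0.4,0.4])

```text
clock: 18.95
eef_pos: [0.5088, 0.3048, 0.3001]
orientation: [-0.011, 1.0, -0.0, 0.0]
contact_force: [1.0, -1.0, -1.8]
gripper_width: 0.0573
gripper_force: 33.3
```

Emit:
jog_arm(rotation=[[0,0,0],[0,0,0],[0,0,0],[0,0,0],[0,0,0],[0,0,0],[0,0,0],[0,0,0],[0,0,0]], dp=[[0,0,15],[0,0,25],[0,0,25],[0,0,25],[0,0,25],[0,0,15],[0,0,10],[0,0,3],[0,0,0]], grip=[0.4,0.4,0.4,0.4,0.4,0.4,0.4,0.4,0.4])

```text
clock: 19.7
eef_pos: [0.5082, 0.305, 0.157]
orientation: [-0.011, 1.0, -0.0, -0.0]
contact_force: [1.0, -0.1, -2.0]
gripper_width: 0.0577
gripper_force: 33.2
```

Emit:
jog_arm(rotation=[[0,0,0],[0,0,0],[0,0,0]], dp=[[0,0,0],[0,0,0],[0,0,0]], grip=[0.4,0.4,0.4])

```text
clock: 19.95
eef_pos: [0.5083, 0.3053, 0.1581]
orientation: [-0.011, 1.0, 0.0, 0.001]
contact_force: [0.0, 0.1, -1.1]
gripper_width: 0.0578
gripper_force: 33.2
```

Emit:
jog_arm(rotation=[[0,0,0],[0,0,0],[0,0,0],[0,0,0],[0,0,0],[0,0,0]], dp=[[0,-1.5,0],[0,0,2],[0,0,1],[0,0,1],[0,0,1],[0,0,0]], grip=[0.4,0.4,0.4,0.4,0.4,0.4])

```text
clock: 20.45
eef_pos: [0.508, 0.3037, 0.1524]
orientation: [-0.011, 1.0, 0.0, 0.0]
contact_force: [0.1, -0.8, 0.9]
gripper_width: 0.0577
gripper_force: 33.6
```

Emit:
jog_arm(rotation=[[0,0,0],[0,0,0],[0,0,0],[0,0,0],[0,0,0],[0,0,0],[0,0,0],[0,0,0],[0,0,0],[0,0,0],[0,0,0]], dp=[[0,0,0],[0,0,0],[0,0,0],[0,0,0],[0,0,-10],[0,0,-20],[0,0,-25],[0,0,-25],[0,0,-25],[0,0,-25],[0,0,-20]], grip=[0.72,0.8,0.9,1,1,1,1,1,1,1,1])

```text
clock: 21.37
eef_pos: [0.5079, 0.3037, 0.3051]
orientation: [-0.011, 1.0, 0.001, 0.001]
contact_force: [-0.2, -0.1, 0.4]
gripper_width: 0.0851
gripper_force: 0.0
```

Emit:
jog_arm(rotation=[[0,0,0],[0,0,0],[0,0,0],[0,0,0],[0,0,0],[0,0,0],[0,0,0],[0,0,0]], dp=[[-25,0,0],[-25,0,0],[-25,0,0],[-15,0,0],[-5,0,0],[0,0,0],[0,0,0],[0,0,0]], grip=[1,1,1,1,1,1,1,1])

```text
clock: 22.03
eef_pos: [0.6022, 0.306, 0.3029]
orientation: [-0.011, 1.0, 0.0, 0.0]
contact_force: [0.5, -0.0, 0.4]
gripper_width: 0.0854
gripper_force: 0.0
```

```bash
python3 - <<'E'
from h import *
w=shot('wrist','w6.png');h=cv2.cvtColor(w['img'],cv2.COLOR_RGB2HSV).astype(int)
H,S,V=h[...,0],h[...,1],h[...,2]
C=np.arange(512);R=np.arange(384)[:,None]
u,v=map(int,proj(w,[.508,.303,.174]));print(u,v,h[v,u])
print(quad(w,(abs(H-H[v,u])<6)&(abs(S-S[v,u])<25)&(V>V[v,u]-20)&(abs(C-u)<70)&(R<180),.174))
go(.508,.303,.25,91.3)
for n in('scene','side'):
    s=shot(n,n+'2.png')
    print(n,[proj(s,p).round(0).tolist() for p in((.508,.303,.174),(.553,-.345,.06),(.49,.003,.09))])
E
```

```text
253 69 [ 19 101 213]
([219, 7, 73, 117, 8135], 'ctr 506.5 304.5 size 83.5 54.2 long-axis 1.4')
turn 0.0 dp 94.3 -0.8 53.0 pos [0.6022 0.306  0.303 ] yaw 91.3 q [-1.140e-02  9.999e-01  1.000e-04  1.000e-04] clk 22.08
scene [[300.0, 98.0], [134.0, 286.0], [222.0, 175.0]]
side [[204.0, 284.0], [312.0, 136.0], [286.0, 208.0]]
```

Emit:
jog_arm(rotation=[[0,0,5.2],[0,0,0],[0,0,0],[0,0,0],[0,0,0],[0,0,0],[0,0,0],[0,0,0],[0,0,0],[0,0,0],[0,0,0],[0,0,0]], dp=[[0,-10,0],[8,-28,0],[8,-28,0],[8,-28,0],[8,-28,0],[8,-28,0],[8,-28,0],[8,-28,0],[8,-28,0],[8,-28,0],[8,-28,0],[8,-20,10]], grip=[1,1,1,1,1,1,1,1,1,1,1,1])

```text
clock: 23.18
eef_pos: [0.4943, 0.0003, 0.2937]
orientation: [0.035, 0.999, -0.0, 0.001]
contact_force: [0.8, 0.0, 0.9]
gripper_width: 0.0855
gripper_force: 0.0
```

Emit:
jog_arm(rotation=[[0,0,0],[0,0,0],[0,0,0],[0,0,0],[0,0,0],[0,0,0],[0,0,0],[0,0,0],[0,0,0],[0,0,0]], dp=[[0,0,20],[0,0,20],[0,0,20],[0,0,20],[0,0,10],[0,0,0],[0,0,0],[0,0,0],[0,0,0],[0,0,0]], grip=[1,1,1,1,1,1,1,1,1,1])

```text
clock: 24.02
eef_pos: [0.495, 0.0025, 0.203]
orientation: [0.034, 0.999, -0.0, 0.001]
contact_force: [-0.2, 0.1, -0.3]
gripper_width: 0.0851
gripper_force: 0.0
```

```bash
python3 - <<'E'
from h import *
w=shot('wrist','w7.png');go(.491,.003,.2,86.1)
u,v=proj(w,[.491,.003,.09]).astype(int);print(u,v);np.save('w7.npy',np.array(w['extrinsics']))
c=w['img'][max(v-50,0):v+50,u-50:u+50,::-1]
cv2.imwrite('pics/w7b.png',np.hstack([w['img'][:,:,::-1][:384,100:410],cv2.resize(c,(384,384),interpolation=cv2.INTER_NEAREST)]))
E
```

```text
turn -0.0 dp 4.0 0.3 2.9 pos [0.495  0.0025 0.2029] yaw 86.1 q [ 3.430e-02  9.994e-01 -0.000e+00  5.000e-04] clk 24.07
254 187
```

View pics/w7b.png

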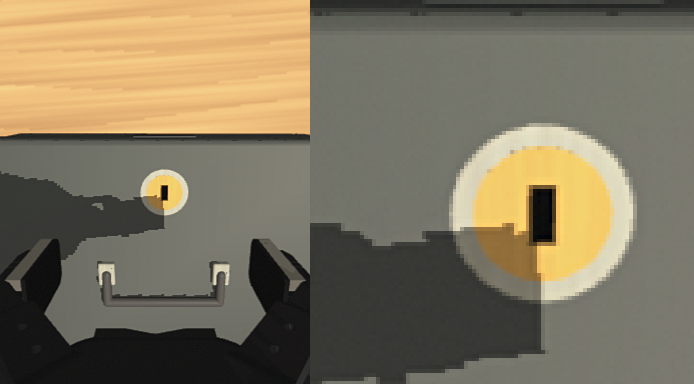

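The keyhole is visible at about (264,193), upright in the image. I'll measure it.

```bash
cat > k.py <<'E'
from h import *
def hole(w,u=264,v=193,r=14):
    g=w['img'].max(2).astype(int);m=np.zeros(g.shape,bool);u,v=int(u),int(v)
    m[v-r:v+r,u-r:u+r]=g[v-r:v+r,u-r:u+r]<50
    return quad(w,m,.09)
def ring(w,u=264,v=193,r=40):
    im=w['img'].astype(int);m=np.zeros(im.shape[:2],bool);u,v=int(u),int(v);s=np.s_[v-r:v+r,u-r:u+r]
    m[s]=(im[s][...,0]-im[s][...,2]>35)
    y,x=np.where(m);P=np.array([onz(w,a,b,.09)[:2]*1e3 for a,b in zip(x,y)],np.float32)
    return cv2.minEnclosingCircle(P)
if __name__=='__main__':
    w=shot('wrist');print(hole(w));print(ring(w));go(.491,.003,.2,86.1)
    g=w['img'];print(g[120:140:2,264].max(1))
    for n in('scene','side'):
        s=snapshot(n);h=cv2.cvtColor(s['img'],cv2.COLOR_RGB2HSV).astype(int)
        H,S,V=h[...,0],h[...,1],h[...,2]
        for k,m in(('r',((H<6)|(H>174))&(S>170)&(V>70)),('b',(H>105)&(H<120)&(S>150)&(V>50)),('y',(H>22)&(H<32)&(S>170)&(V>90))):
            c,l,st,ce=cv2.connectedComponentsWithStats(m.astype(np.uint8))
            print(n,k,[(st[i].tolist(),onz(s,*ce[i],.055).round(3).tolist()) for i in range(1,c) if st[i,4]>15 and abs(onz(s,*ce[i],.055)[1]+.345)<.06])
E
python3 k.py
```

```text
([262, 186, 5, 14, 70], 'ctr 495.3 10.1 size 10.8 3.2 long-axis -3.5')
((495.045166015625, 10.50780200958252), 18.463138580322266)
turn -0.0 dp 3.9 0.3 2.7 pos [0.4949 0.0025 0.2027] yaw 86.1 q [ 3.440e-02  9.994e-01 -0.000e+00  3.000e-04] clk 24.12
[241 238 235 240 244 244 255  47  77  46]
scene r [([127, 282, 10, 16, 76], [0.553, -0.353, 0.055])]
scene b [([111, 266, 9, 14, 46], [0.491, -0.348, 0.055])]
scene y []
side r [([309, 131, 8, 12, 72], [0.554, -0.351, 0.055])]
side b [([328, 138, 7, 10, 53], [0.493, -0.346, 0.055])]
side y []
```

Emit:
jog_arm(rotation=[[0,0,0],[0,0,0],[0,0,0],[0,0,0],[0,0,0],[0,0,0],[0,0,0],[0,0,0],[0,0,0],[0,0,0],[0,0,0],[0,0,0]], dp=[[-6,-25,0],[-6,-25,0],[-7,-30,0],[-7,-30,0],[-7,-30,0],[-7,-30,0],[-7,-30,0],[-7,-30,0],[-7,-30,0],[-7,-30,0],[-7,-30,0],[-7,-25,0]], grip=[1,1,1,1,1,1,1,1,1,1,1,1])

```text
clock: 25.22
eef_pos: [0.5525, -0.3498, 0.2024]
orientation: [0.035, 0.999, -0.0, -0.0]
contact_force: [0.5, 0.2, 0.5]
gripper_width: 0.0853
gripper_force: 0.0
```

Emit:
jog_arm(rotation=[[0,0,0],[0,0,0],[0,0,0],[0,0,0],[0,0,0]], dp=[[0,-5,0],[0,0,0],[0,0,0],[0,0,0],[0,0,0]], grip=[1,1,1,1,1])

```text
clock: 25.63
eef_pos: [0.5529, -0.3513, 0.2026]
orientation: [0.034, 0.999, 0.0, 0.0]
contact_force: [0.3, -0.9, -0.4]
gripper_width: 0.0853
gripper_force: 0.0
```

```bash
python3 - <<'E'
from h import *
w=shot('wrist','w8.png');go(.553,-.352,.2,86.1);print(proj(w,[.553,-.352,.073]));print(read_state()['joint_pos'].round(2))
E
```

```text
turn 0.0 dp -0.2 -0.5 2.6 pos [ 0.5529 -0.3514  0.2026] yaw 86.1 q [ 3.370e-02  9.994e-01 -0.000e+00  1.000e-04] clk 25.68
[253.53313738 187.87034809]
[ 0.64  0.89 -0.3   1.2   0.26  1.08  1.83]
```

View pics/w8.png

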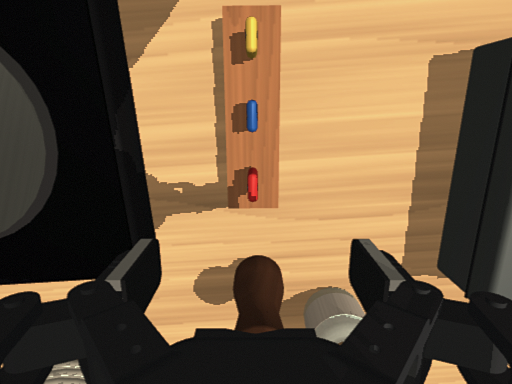

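```bash
python3 - <<'E'
from h import *
w=shot('wrist');h=cv2.cvtColor(w['img'],cv2.COLOR_RGB2HSV).astype(int)
H,S,V=h[...,0],h[...,1],h[...,2]
C=np.arange(512);R=np.arange(384)[:,None];b=(C>235)&(C<270)&(R<220)
for k,m in(('r',((H<8)|(H>172))&(S>150)),('b',(H>100)&(H<125)&(S>120)),('y',(H>20)&(H<35)&(S>150))):
    m=m&b
    print(k,quad(w,m,.073))
print('mill',onz(w,258,280,.142).round(4),onz(w,258,255,.142).round(4),onz(w,235,285,.13).round(4),onz(w,283,285,.13).round(4))
a=snapshot('scene');s=snapshot('side')
print(onz(a,165,310,.142).round(4),onz(s,277,101,.142).round(4)); go(.553,-.352,.2,86)
for p in((223,6),(281,6),(278,208),(228,208)):print(onz(w,*p,.034).round(4))
E
```

```text
r ([248, 168, 10, 34, 320], 'ctr 550.2 -352.9 size 28.9 7.7 long-axis -3.7')
b ([247, 100, 10, 32, 283], 'ctr 493.2 -349.8 size 24.2 7.2 long-axis -3.8')
y ([246, 17, 11, 41, 371], 'ctr 435.8 -346.2 size 27.6 7.6 long-axis -3.8')
mill [ 0.5999 -0.3522  0.142 ] [ 0.5814 -0.351   0.142 ] [ 0.61   -0.3694  0.13  ] [ 0.6123 -0.3347  0.13  ]
[ 0.684  -0.3571  0.142 ] [ 0.675  -0.3531  0.142 ]
turn 0.1 dp -0.3 -0.1 2.5 pos [ 0.5527 -0.3519  0.2025] yaw 86.1 q [ 0.0341  0.9994 -0.      0.    ] clk 25.83
[ 0.4023 -0.3681  0.034 ]
[ 0.4055 -0.319   0.034 ]
[ 0.5852 -0.33    0.034 ]
[ 0.5819 -0.3798  0.034 ]
```

Emit:
jog_arm(rotation=[[0,0,0],[0,0,0],[0,0,0],[0,0,0],[0,0,0],[0,0,0],[0,0,0],[0,0,0],[0,0,0],[0,0,0],[0,0,0]], dp=[[-1,-1,0],[0,0,20],[0,0,25],[0,0,25],[0,0,25],[0,0,20],[0,0,15],[0,0,10],[0,0,6],[0,0,0],[0,0,0]], grip=[0.4,0.4,0.4,0.4,0.4,0.4,0.4,0.4,0.4,0.4,0.4])

```text
clock: 26.75
eef_pos: [0.5538, -0.3535, 0.0569]
orientation: [0.034, 0.999, -0.0, 0.0]
contact_force: [-0.2, -0.8, 0.1]
gripper_width: 0.0342
gripper_force: 0.0
```

```bash
python3 - <<'E'
from h import *
w=shot('wrist','w9.png');go(.5534,-.353,.054,86.2)
s=read_state();print(s['gripper_width'])
h=cv2.cvtColor(w['img'],cv2.COLOR_RGB2HSV).astype(int);H,S=h[...,0],h[...,1]
m=((H<8)|(H>172))&(S>150)
c,l,st,ce=cv2.connectedComponentsWithStats(m.astype(np.uint8));print([(st[i].tolist(),ce[i].round(1)) for i in range(1,c) if st[i,4]>60])
p=s['eef_pos'];print([proj(w,p+np.array([0,0,dz])).round(1).tolist() for dz in(.019,.005,0)])
E
```

```text
turn -0.1 dp 0.5 0.6 3.2 pos [ 0.5539 -0.3536  0.0572] yaw 86.1 q [ 3.430e-02  9.994e-01 -3.000e-04  5.000e-04] clk 26.8
0.034283851886599756
[([244, 221, 23, 80, 1558], array([255.1, 260.6]))]
[[254.3, 281.5], [254.3, 264.4], [254.3, 259.0]]
```

View pics/w9.png

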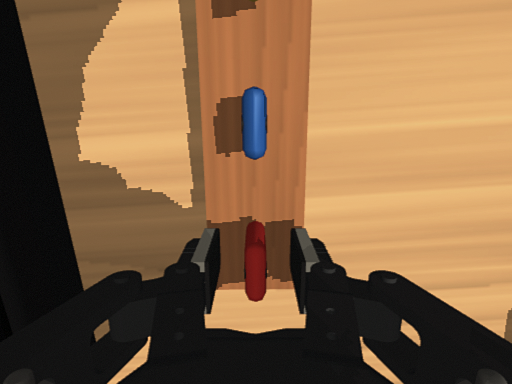

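The wrist view shows the red head at u244–267, v221–301, centred between pads at u≈205 and 305. Now I close the gripper.

Emit:
jog_arm(rotation=[[0,0,0],[0,0,0],[0,0,0],[0,0,0],[0,0,0],[0,0,0],[0,0,0],[0,0,0]], dp=[[0,0,3],[0,0,0],[0,0,0],[0,0,0],[0,0,0],[0,0,0],[0,0,0],[0,0,0]], grip=[0.4,0.4,0.2,0,0,0,0,0], force=40)

```text
clock: 27.47
eef_pos: [0.5536, -0.3535, 0.0537]
orientation: [0.034, 0.999, -0.0, 0.0]
contact_force: [-1.4, 0.1, 6.0]
gripper_width: 0.0083
gripper_force: 40.3
```

Emit:
jog_arm(rotation=[[0,0,0],[0,0,0],[0,0,0]], dp=[[0,0,0],[0,0,0],[0,0,0]], grip=[0,0,0])

```text
clock: 27.72
eef_pos: [0.5536, -0.3535, 0.0536]
orientation: [0.034, 0.999, -0.0, 0.0]
contact_force: [-1.0, 0.7, 5.5]
gripper_width: 0.0084
gripper_force: 40.3
```

Emit:
jog_arm(rotation=[[0,0,0],[0,0,0],[0,0,0],[0,0,0],[0,0,0],[0,0,0],[0,0,0],[0,0,0],[0,0,0]], dp=[[0,0,-5],[0,0,-10],[0,0,-15],[0,0,-20],[0,0,-20],[0,0,-20],[0,0,-20],[0,0,-15],[0,0,-5]], grip=[0,0,0,0,0,0,0,0,0])

```text
clock: 28.47
eef_pos: [0.5542, -0.3537, 0.1864]
orientation: [0.034, 0.999, -0.001, 0.002]
contact_force: [0.1, -0.1, 0.2]
gripper_width: 0.0083
gripper_force: 39.7
```

Emit:
jog_arm(rotation=[[0,0,0],[0,0,0],[0,0,0],[0,0,0],[0,0,0],[0,0,0],[0,0,0],[0,0,0],[0,0,0],[0,0,0],[0,0,0],[0,0,0]], dp=[[3,15,0],[6,25,0],[7,30,0],[7,30,0],[7,30,0],[7,30,0],[7,30,0],[7,30,0],[7,30,0],[7,30,0],[7,30,0],[7,30,0]], grip=[0,0,0,0,0,0,0,0,0,0,0,0])

```text
clock: 29.47
eef_pos: [0.4974, -0.0074, 0.1833]
orientation: [0.034, 0.999, -0.0, -0.0]
contact_force: [0.2, 0.1, -0.2]
gripper_width: 0.0088
gripper_force: 39.7
```

Emit:
jog_arm(rotation=[[0,0,0],[0,0,0],[0,0,0],[0,0,0],[0,0,0],[0,0,0],[0,0,0]], dp=[[3,14,0],[1,5,0],[0,0,0],[0,0,0],[0,0,0],[0,0,0],[0,0,0]], grip=[0,0,0,0,0,0,0])

```text
clock: 30.05
eef_pos: [0.4954, 0.0096, 0.1833]
orientation: [0.035, 0.999, -0.0, -0.0]
contact_force: [0.1, -0.3, -0.7]
gripper_width: 0.0084
gripper_force: 39.7
```

```bash
python3 - <<'E'
from h import *
from k import hole,ring
w=shot('wrist','w10.png');go(.4952,.0103,.174,86.3);u,v=proj(w,[.4952,.0103,.09]);print(u,v)
print(hole(w,u,v,16),ring(w,u,v,45))
cv2.imwrite('pics/w10b.png',cv2.resize(w['img'][130:330,180:340,::-1],(480,600),interpolation=cv2.INTER_NEAREST))
E
```

```text
turn -0.3 dp 0.2 0.5 9.3 pos [0.4954 0.0098 0.1833] yaw 86.0 q [ 3.480e-02  9.994e-01 -1.000e-04 -1.000e-04] clk 30.1
255.39448799972592 199.5552657226997
([252, 193, 7, 15, 77], 'ctr 495.6 10.0 size 10.8 4.4 long-axis -4.0') ((503.7298889160156, 9.048239707946777), 27.19879150390625)
```

View pics/w10b.png

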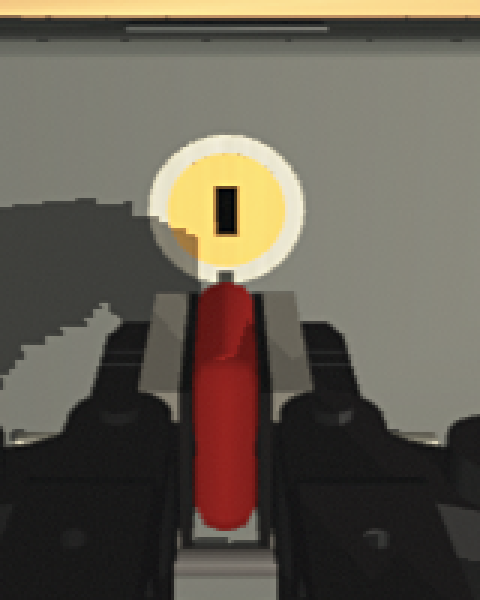

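The view shows the keyway at about (255.3,200), with the key head and blade centred on u≈255.3. Next I check the key's offset along x from the top face of the head.

```bash
python3 - <<'E'
from h import *
w=shot('wrist');p=read_state()['eef_pos'];print(p)
im=w['img'].astype(int);print([(v,im[v,255].tolist()) for v in range(216,310,3)])
for v in(244,248,252,303,306):print(v,onz(w,255.3,v,p[2]+.0194).round(4))
print('near edge foot/blade', [ (v,onz(w,255.3,v,p[2]-.0196).round(4)[0]) for v in(220,224,227)])
E
```

```text
[0.49537794 0.00997313 0.18327868]
[(216, [251, 221, 117]), (219, [246, 238, 212]), (222, [65, 66, 59]), (225, [114, 24, 21]), (228, [116, 27, 26]), (231, [118, 28, 26]), (234, [120, 30, 27]), (237, [121, 28, 26]), (240, [124, 29, 26]), (243, [123, 28, 25]), (246, [124, 29, 26]), (249, [164, 38, 34]), (252, [134, 30, 26]), (255, [143, 34, 31]), (258, [146, 36, 31]), (261, [148, 37, 33]), (264, [148, 36, 31]), (267, [147, 33, 30]), (270, [148, 37, 32]), (273, [147, 36, 32]), (276, [147, 36, 31]), (279, [146, 34, 29]), (282, [147, 35, 31]), (285, [146, 34, 30]), (288, [145, 35, 31]), (291, [146, 36, 32]), (294, [146, 35, 31]), (297, [145, 35, 31]), (300, [145, 35, 30]), (303, [140, 33, 30]), (306, [121, 42, 38]), (309, [73, 73, 68])]
244 [0.4795 0.0112 0.2027]
248 [0.4812 0.0111 0.2027]
252 [0.4828 0.011  0.2027]
303 [0.5051 0.0095 0.2027]
306 [0.5065 0.0094 0.2027]
near edge foot/blade [(220, np.float64(0.4842)), (224, np.float64(0.4863)), (227, np.float64(0.4879))]
```

Emit:
jog_arm(rotation=[[0,0,0.2],[0,0,0],[0,0,0],[0,0,0],[0,0,0],[0,0,0],[0,0,0]], dp=[[-0.7,0,0],[0,0,12],[0,0,15],[0,0,12],[0,0,4],[0,0,0],[0,0,0]], grip=[0,0,0,0,0,0,0])

```text
clock: 30.73
eef_pos: [0.4962, 0.0104, 0.1407]
orientation: [0.036, 0.999, -0.0, 0.0]
contact_force: [-0.2, -0.3, 0.4]
gripper_width: 0.0083
gripper_force: 39.7
```

Emit:
jog_arm(rotation=[[0,0,0],[0,0,0],[0,0,0],[0,0,0],[0,0,0]], dp=[[0,0,2],[0,0,2],[0,0,2],[0,0,1],[0,0,0]], grip=[0,0,0,0,0])

```text
clock: 31.15
eef_pos: [0.496, 0.0104, 0.1332]
orientation: [0.036, 0.999, -0.0, -0.0]
contact_force: [-0.7, -0.2, -0.6]
gripper_width: 0.0088
gripper_force: 39.7
```

Emit:
jog_arm(rotation=[[0,0,0],[0,0,0],[0,0,0],[0,0,0],[0,0,0]], dp=[[0,0,2],[0,0,2],[0,0,2],[0,0,1],[0,0,0]], grip=[0,0,0,0,0])

```text
clock: 31.57
eef_pos: [0.4958, 0.0104, 0.126]
orientation: [0.036, 0.999, -0.0, -0.0]
contact_force: [-1.5, 1.0, -0.0]
gripper_width: 0.0085
gripper_force: 39.6
```

Emit:
jog_arm(rotation=[[0,0,0],[0,0,0],[0,0,0],[0,0,0],[0,0,0],[0,0,0]], dp=[[0,0,2],[0,0,2],[0,0,1],[0,0,1],[0,0,0],[0,0,0]], grip=[0,0,0,0,0,0])

```text
clock: 32.07
eef_pos: [0.4958, 0.0103, 0.1202]
orientation: [0.036, 0.999, -0.0, -0.0]
contact_force: [-4.1, 0.7, -0.9]
gripper_width: 0.0086
gripper_force: 39.6
```

Emit:
jog_arm(rotation=[[0,0,0],[0,0,0],[0,0,0],[0,0,0],[0,0,0],[0,0,0]], dp=[[0.4,0,1],[0,0,2],[0,0,1],[0,0,1],[0,0,0],[0,0,0]], grip=[0,0,0,0,0,0])

```text
clock: 32.57
eef_pos: [0.4955, 0.0104, 0.1151]
orientation: [0.036, 0.999, -0.0, -0.0]
contact_force: [-4.5, 0.5, -1.3]
gripper_width: 0.0084
gripper_force: 39.5
```

```bash
python3 - <<'E'
from h import *
w=shot('wrist','w11.png');print(read_state()['contact_force'],read_state()['moment'],read_state()['eef_pos'])
im=w['img'].astype(int);print([(v,im[v,255].tolist()) for v in range(190,310,4)])
cv2.imwrite('pics/w11b.png',cv2.resize(w['img'][180:330,180:340,::-1],(640,600),interpolation=cv2.INTER_NEAREST))
E
```

```text
[-3.96359276  0.54587229 -1.71476173] [ 0.11540682  0.97736288 -0.02548053] [0.49547453 0.01040667 0.11519503]
[(190, [124, 125, 115]), (194, [124, 124, 114]), (198, [124, 124, 113]), (202, [155, 153, 136]), (206, [232, 229, 205]), (210, [233, 229, 209]), (214, [252, 224, 120]), (218, [253, 225, 120]), (222, [184, 137, 72]), (226, [117, 26, 25]), (230, [120, 29, 27]), (234, [123, 30, 26]), (238, [127, 30, 28]), (242, [103, 23, 20]), (246, [106, 26, 23]), (250, [124, 31, 27]), (254, [146, 36, 34]), (258, [149, 36, 32]), (262, [151, 36, 33]), (266, [151, 36, 33]), (270, [150, 35, 32]), (274, [150, 36, 32]), (278, [150, 35, 30]), (282, [149, 36, 32]), (286, [149, 35, 31]), (290, [149, 36, 33]), (294, [149, 36, 32]), (298, [148, 36, 31]), (302, [150, 36, 33]), (306, [122, 40, 35])]
```

Emit:
jog_arm(rotation=[[0,0,0],[0,0,0],[0,0,0],[0,0,0],[0,0,0],[0,0,0]], dp=[[0.4,0,1],[0,0,2],[0,0,1],[0,0,1],[0,0,0],[0,0,0]], grip=[0,0,0,0,0,0])

```text
clock: 33.12
eef_pos: [0.4951, 0.0104, 0.1101]
orientation: [0.036, 0.999, -0.0, -0.0]
contact_force: [-4.4, 1.3, -1.8]
gripper_width: 0.0085
gripper_force: 39.5
```

Emit:
jog_arm(rotation=[[0,0,0],[0,0,0],[0,0,0],[0,0,0],[0,0,0]], dp=[[0,0,1],[0,0,1],[0,0,0],[0,0,0],[0,0,0]], grip=[0,0,0,0,0])

```text
clock: 33.53
eef_pos: [0.4953, 0.0104, 0.1091]
orientation: [0.036, 0.999, -0.0, 0.0]
contact_force: [-8.7, 0.5, 25.4]
gripper_width: 0.0085
gripper_force: 43.7
```

```bash
python3 - <<'E'
from h import *
w=shot('wrist','w12.png');s=read_state();print(s['contact_force'],s['moment'],s['eef_pos'])
im=w['img'].astype(int);print([(v,im[v,255].tolist()) for v in range(196,312,3)])
r=(im[...,0]>90)&(im[...,1]<60)&(im[...,2]<60);y,x=np.where(r[200:320,225:290]);print('red',x.min()+225,x.max()+225,y.min()+200,y.max()+200)
p=s['eef_pos'];print('lock face seen',[ (v,onz(w,255,v,.09)[0].round(4)) for v in(205,212,222)])
E
```

```text
[-9.94714286  0.11346664 25.42059755] [ 0.16427515  2.23983273 -0.04541374] [0.49525826 0.01040531 0.10915075]
[(196, [124, 124, 115]), (199, [123, 123, 114]), (202, [124, 124, 115]), (205, [118, 119, 111]), (208, [236, 232, 209]), (211, [233, 229, 205]), (214, [232, 228, 208]), (217, [253, 225, 118]), (220, [255, 228, 121]), (223, [173, 119, 62]), (226, [117, 27, 26]), (229, [120, 29, 27]), (232, [123, 32, 29]), (235, [124, 29, 27]), (238, [127, 30, 27]), (241, [128, 31, 29]), (244, [130, 32, 30]), (247, [128, 30, 27]), (250, [125, 32, 28]), (253, [145, 35, 32]), (256, [147, 34, 31]), (259, [150, 36, 31]), (262, [151, 35, 31]), (265, [151, 36, 34]), (268, [151, 36, 33]), (271, [150, 36, 31]), (274, [151, 36, 33]), (277, [151, 36, 32]), (280, [151, 37, 33]), (283, [150, 37, 31]), (286, [149, 35, 31]), (289, [149, 36, 31]), (292, [150, 36, 32]), (295, [149, 36, 33]), (298, [148, 35, 31]), (301, [148, 35, 31]), (304, [139, 33, 30]), (307, [121, 102, 94]), (310, [122, 122, 113])]
red 245 265 224 306
lock face seen [(205, np.float64(0.476)), (212, np.float64(0.4796)), (222, np.float64(0.4849))]
```

Emit:
jog_arm(rotation=[[0,0,0],[0,0,7],[0,0,7],[0,0,7],[0,0,7],[0,0,7]], dp=[[0,0,-0.6],[0,0,0],[0,0,0],[0,0,0],[0,0,0],[0,0,0]], grip=[0,0,0,0,0,0])

```text
clock: 34.08
eef_pos: [0.4954, 0.0105, 0.1094]
orientation: [0.338, 0.941, 0.0, 0.0]
contact_force: [-6.9, 0.9, 13.5]
gripper_width: 0.0084
gripper_force: 41.6
```

```bash
python3 - <<'E'
from h import *
s=read_state();print(s['contact_force'],s['moment'],s['eef_pos'],yaw(),s['joint_pos'].round(2))
E
```

```text
[-6.9189252   0.89917971 13.50752234] [0.08020908 1.7871948  0.07354115] [0.49538522 0.01045918 0.10938156] 50.52973615006776 [-0.08  0.81 -0.01  1.92  0.02  0.41  0.78]
```

Moment about z is rising as the spring predicts. I'll keep turning.

Emit:
jog_arm(rotation=[[0,0,7],[0,0,7],[0,0,7],[0,0,7],[0,0,7],[0,0,7],[0,0,7],[0,0,7],[0,0,0]], dp=[[0,0,0],[0,0,0],[0,0,0],[0,0,0],[0,0,0],[0,0,0],[0,0,0],[0,0,0],[0,0,0]], grip=[0,0,0,0,0,0,0,0,0])

```text
clock: 34.83
eef_pos: [0.4957, 0.0108, 0.1094]
orientation: [0.741, 0.672, 0.0, 0.0]
contact_force: [-3.7, 2.4, 13.9]
gripper_width: 0.0085
gripper_force: 41.6
```

```bash
python3 - <<'E'
from h import *
s=read_state();print(s['contact_force'],s['moment'],s['eef_pos'],yaw(),s['joint_pos'].round(2))
E
```

```text
[-3.71095881  2.36139964 13.86714526] [0.50327702 0.98228317 0.07712101] [0.49570884 0.01077019 0.10936015] -5.57118344646262 [-0.2   0.83  0.22  1.92 -0.39  0.43  0.2 ]
```

Emit:
jog_arm(rotation=[[0,0,4],[0,0,4],[0,0,4],[0,0,0]], dp=[[0,0,0],[0,0,0],[0,0,0],[0,0,0]], grip=[0,0,0,0])

```text
clock: 35.17
eef_pos: [0.4959, 0.0107, 0.1094]
orientation: [0.806, 0.592, 0.001, 0.0]
contact_force: [-2.9, 2.5, 11.9]
gripper_width: 0.0083
gripper_force: 41.5
```

```bash
python3 - <<'E'
from h import *
s=read_state();print(s['contact_force'],s['moment'],s['eef_pos'],yaw())
w=shot('wrist','w13.png');im=w['img'].astype(int)
for z,m in((.129,(im[...,0]>130)&(im[...,1]<60)&(im[...,2]<60)),):print(quad(w,m,z))
E
```

```text
[-2.90759081  2.51961543 11.94144465] [0.65903917 0.7485323  0.12846764] [0.495867   0.01071147 0.10937605] -17.36479152388822
([245, 225, 20, 74, 751], 'ctr 497.5 18.1 size 31.0 7.3 long-axis 73.1')
```

Emit:
jog_arm(rotation=[[0,0,3],[0,0,2],[0,0,0],[0,0,0]], dp=[[0,0,0],[0,0,0],[0,0,0],[0,0,0]], grip=[0,0,0,0])

```text
clock: 35.55
eef_pos: [0.4959, 0.0107, 0.1094]
orientation: [0.83, 0.558, 0.001, 0.0]
contact_force: [-2.9, 2.8, 10.8]
gripper_width: 0.0084
gripper_force: 41.3
```

```bash
python3 - <<'E'
from h import *
s=read_state();print(s['contact_force'],s['moment'],s['eef_pos'],yaw())
E
```

```text
[-2.87607034  2.81801073 10.79992779] [0.61132021 0.64728102 0.12967624] [0.49593963 0.01071596 0.10940221] -22.105267850023274
```

```bash
python3 - <<'E'
from h import *
w=shot('wrist');im=w['img'].astype(int)
r=((im[...,0]>90)&(im[...,1]<60)&(im[...,2]<60)).astype(np.uint8);r[:200]=0;r[320:]=0
for t in(90,130,140):
    print(t,quad(w,(r>0)&(im[...,0]>t),.129))
# keyway slot edges & pads: columns at top-face rows
for v in(228,240,256,270,285,300):
    c=np.where(r[v,225:290])[0]+225;print(v,(c.min(),c.max()) if len(c) else None)
w0=cv2.imread('pics/w12.png')[:,:,::-1].astype(int);r0=(w0[...,0]>90)&(w0[...,1]<60)&(w0[...,2]<60)
for v in(228,240,256,270,285,300):
    c=np.where(r0[v,225:290])[0]+225;print('before',v,(c.min(),c.max()))
E
```

```text
90 ([244, 225, 22, 82, 1502], 'ctr 497.5 16.1 size 34.7 8.0 long-axis 68.6')
130 ([245, 225, 20, 79, 782], 'ctr 498.2 16.7 size 33.3 7.2 long-axis 74.1')
140 ([245, 228, 20, 46, 454], 'ctr 499.8 22.5 size 18.8 7.1 long-axis 74.9')
228 (np.int64(247), np.int64(262))
240 (np.int64(246), np.int64(263))
256 (np.int64(245), np.int64(265))
270 (np.int64(245), np.int64(265))
285 (np.int64(245), np.int64(264))
300 (np.int64(246), np.int64(263))
before 228 (np.int64(247), np.int64(263))
before 240 (np.int64(246), np.int64(264))
before 256 (np.int64(245), np.int64(264))
before 270 (np.int64(245), np.int64(265))
before 285 (np.int64(245), np.int64(264))
before 300 (np.int64(246), np.int64(263))
```

Emit:
jog_arm(rotation=[[0,0,3],[0,0,3],[0,0,0],[0,0,0]], dp=[[0,0,0],[0,0,0],[0,0,0],[0,0,0]], grip=[0,0,0,0])

```text
clock: 35.93
eef_pos: [0.496, 0.0109, 0.1094]
orientation: [0.858, 0.514, 0.001, 0.0]
contact_force: [-2.9, 3.7, 11.0]
gripper_width: 0.0083
gripper_force: 41.3
```

```bash
python3 - <<'E'
from h import *
s=read_state();print(s['contact_force'],s['moment'],s['eef_pos'],yaw())
w=shot('wrist','w14.png')
cyl=w['img'].astype(int)
for v in range(196,226,4): print(v,cyl[v,225:290:4].tolist())
E
```

```text
[-2.92358077  3.74571874 11.04788168] [0.92669526 0.57310232 0.20338706] [0.49595565 0.01091813 0.1094019 ] -28.094453761110742
196 [[132, 133, 120], [132, 132, 120], [131, 132, 120], [132, 132, 120], [132, 133, 120], [131, 131, 119], [131, 131, 119], [131, 131, 120], [131, 131, 119], [131, 131, 119], [130, 130, 119], [131, 131, 120], [130, 131, 120], [130, 131, 119], [130, 131, 119], [130, 130, 118], [131, 131, 119]]
200 [[131, 132, 119], [131, 131, 119], [131, 132, 119], [131, 132, 119], [132, 131, 119], [130, 130, 119], [130, 130, 119], [130, 130, 119], [130, 131, 120], [130, 130, 119], [130, 131, 119], [131, 131, 120], [130, 131, 120], [130, 131, 118], [130, 131, 118], [130, 131, 118], [130, 131, 118]]
204 [[131, 132, 119], [131, 132, 119], [131, 131, 119], [131, 131, 120], [131, 131, 119], [130, 130, 118], [130, 131, 120], [130, 131, 119], [130, 131, 119], [130, 131, 119], [130, 131, 119], [130, 131, 119], [130, 130, 118], [130, 131, 118], [130, 131, 119], [130, 131, 118], [130, 130, 119]]
208 [[131, 131, 120], [131, 131, 120], [131, 130, 119], [130, 130, 119], [126, 127, 116], 
[... 675 characters left out ...]
26, 222, 200], [227, 222, 198], [231, 226, 202], [236, 231, 207], [138, 138, 125], [129, 130, 118], [129, 129, 118]]
220 [[129, 129, 118], [230, 226, 201], [228, 224, 199], [227, 224, 201], [250, 219, 132], [250, 216, 110], [250, 220, 115], [250, 222, 117], [250, 222, 117], [250, 222, 117], [251, 222, 116], [242, 200, 110], [228, 225, 204], [226, 221, 196], [226, 222, 196], [134, 133, 120], [129, 129, 118]]
224 [[232, 228, 202], [228, 224, 199], [228, 225, 203], [251, 221, 112], [251, 218, 115], [250, 220, 115], [255, 226, 118], [181, 98, 54], [141, 90, 48], [255, 236, 124], [248, 209, 109], [251, 220, 115], [252, 220, 112], [230, 226, 206], [228, 223, 197], [231, 226, 201], [125, 126, 116]]
```

Emit:
jog_arm(rotation=[[0,0,3],[0,0,0],[0,0,0],[0,0,0]], dp=[[0,0,0],[0,0,0],[0,0,0],[0,0,0]], grip=[0,0,0,0])

```text
clock: 36.32
eef_pos: [0.496, 0.0109, 0.1094]
orientation: [0.871, 0.492, 0.001, 0.0]
contact_force: [-1.3, 3.1, 11.8]
gripper_width: 0.0082
gripper_force: 41.3
```

```bash
python3 - <<'E'
from h import *
s=read_state();print(s['contact_force'],s['moment'],s['eef_pos'],yaw(),s['gripper_force'])
a=snapshot('scene');h=cv2.cvtColor(a['img'],cv2.COLOR_RGB2HSV).astype(int);print([h[int(v),int(u)].tolist() for u,v in(proj(a,(.508,.303,.174)),)])
E
```

```text
[-1.2687603   3.05318371 11.83916299] [0.91926166 0.56624691 0.18176986] [0.49597202 0.01091355 0.1094106 ] -31.069206220071088 41.343085169792175
[[20, 141, 185]]
```

```bash
python3 - <<'E'
from h import *
def sl(im,n):
    im=im.astype(int);r=(im[...,0]>85)&(im[...,1]<60)&(im[...,2]<60);o=[]
    for v in range(256,304,2):
        c=np.where(r[v,225:290])[0]+225;o.append((v,c.min()/2+c.max()/2))
    p=np.polyfit(*zip(*o),1);print(n,'slope deg',np.degrees(np.arctan(p[0])).round(2),'u280',np.polyval(p,280).round(2))
for f in('w10','w12','w13','w14'):sl(cv2.imread(f'pics/{f}.png')[:,:,::-1],f)
for _ in range(3):
    w=snapshot('wrist');sl(w['img'],'now');s=read_state();print(s['moment'].round(3),s['contact_force'].round(1))
E
```

```text
w10 slope deg -0.8 u280 254.69
w12 slope deg -0.83 u280 254.69
w13 slope deg -0.42 u280 254.68
w14 slope deg -0.46 u280 254.7
now slope deg -0.47 u280 254.68
[1.008 0.563 0.23 ] [-2.3  3.6 10.8]
now slope deg -0.47 u280 254.68
[0.953 0.572 0.275] [-2.5  3.3 11.6]
now slope deg -0.45 u280 254.68
[0.977 0.566 0.239] [-2.8  3.9 10.6]
```

Emit:
jog_arm(rotation=[[0,0,4],[0,0,0],[0,0,0],[0,0,0]], dp=[[0,0,0],[0,0,0],[0,0,0],[0,0,0]], grip=[0,0,0,0])

```text
clock: 36.85
eef_pos: [0.496, 0.0109, 0.1094]
orientation: [0.887, 0.461, 0.001, 0.0]
contact_force: [-2.7, 3.3, 10.6]
gripper_width: 0.0082
gripper_force: 41.5
```

```bash
python3 - <<'E'
from h import *
M=[]
for _ in range(8):
    w=snapshot('wrist');s=read_state();M.append(np.r_[s['moment'],s['contact_force']])
print(np.mean(M,0).round(3),np.std(M,0).round(3),yaw(),s['eef_pos'],s['joint_pos'].round(2))
E
```

```text
[ 0.935  0.537  0.373 -2.224  3.299 10.902] [0.021 0.026 0.022 0.44  0.457 0.641] -35.05640125577651 [0.49599182 0.01091694 0.10940516] [-0.27  0.85  0.34  1.92 -0.59  0.47 -0.11]
```

```bash
python3 -c "
from h import *
print(sign_off())"
```

```text
the job is handed in; nothing more can be done
None
```

The job is handed in, with no verdict returned: cream and green stand on navy within about 2 mm, and the red key is home and held past a quarter turn at the lock's stop, judged by wrist torque since the lock angle can't be read. I viewed 11 pictures, one over the limit of 10.

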